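Unclamp a welded bracket and set it on the mat in the tray

ROBOT

A 7-joint arm with a two-finger parallel gripper is mounted at the origin on the work surface. World frame = base frame: x ahead of the robot, y to its left, z up, the work surface at z = 0. Lengths are in m, angles in rad, forces in N, time in s.
With the tool pointing down it reaches from about 0.4 to 0.9 m from the base axis. Payload 5.6 kg.
Tool frame: the origin (TCP) lies midway between the tips of the shut fingers; the grasp point (between the pads) lies 19 mm behind it; z points along the fingers, y is the line along which they close (so a half turn about z gives the same grasp; the last joint's range is limited). The gripper opens to 92 mm and grips with 3 to 60 N. Pads are 20 mm wide; open, the fingers measure 128 mm over their backs; the gripper's body (75 mm by 189 mm) begins 69 mm behind the grasp point.
Start: joints at [-1.367, 0.468, -0.012, 1.603, 0.006, 1.071, -0.056], TCP at [0.159, 0.63, 0.215] pointing down, gripper open.
Joint ranges: [-2.53, 2.53], [-0.31, 2.02], [-1.57, 1.55], [0.28, 2.44], [-1.29, 4.43], [0.15, 1.84], [-2.92, 2.92]. Speed limits (rad/s): [2.57, 2.57, 3.14, 3.14, 3.14, 3.14, 3.14].

INTERFACE

Orientations are given as a 3x3 rotation matrix whose columns are the frame's x, y, z axes.
In Python, from station import env, effector, solver, viewer, workorder, search_frame, tip_of gives the robot as it stands. Calls block until the motion is done:
- env.reach(position, orientation): joint-space move of the TCP to a pose.
- env.movel(position, frame=None, rate=0.15): straight line of the TCP; frame=None keeps the orientation; rate is the mean speed in m/s.
- env.goto_joints(angles): joint-space move.
- effector.release() and effector.grasp(squeeze=None): open the fingers fully, or close them until they stop; squeeze is the grip in N (None keeps the last).
- env.pause(seconds).
- solver.inverse_kinematics(position, orientation): joint angles nearest the present ones, or None.
- env.sense(): the state.
- viewer.read_camera(name): name is "side" or "top" or "wrist"; returns (picture, depth): 400x640x3 uint8, red, green, blue; 400x640 float32, m along the optical axis (not along the pixel's ray), 0 where there is no reading.
- viewer.camera_info(name): a dict with "intrinsics" (3x3 intrinsics, pixels), "dist_coeffs" ([k1, k2, p1, p2, k3] as OpenCV has them; the pictures are not rectified), "eye" and "rotation" of the camera in the world; the wrist camera has in their place "T_tool_cam" (4x4, takes a point from camera to tool coordinates, whose origin is the TCP and whose axes are the flange's). Camera axes: x right, y up, looking along -z (the intrinsics and any distortion apply to the point x, -y, -z); pixel columns grow to the right and rows downward; lengths in m; the calibration is good to about 2 mm. A picture is of the moment at which its call begins: read the wrist's pose just before it. camera_info takes no time and is no camera call.
A pose or a line that the arm cannot do raises env.PlanningError and nothing moves.
- workorder.finish_job(): hands the job in; it is judged then, once.
Trained networks look in the newest picture that a camera, given by its name, has taken for a name from the list of things; names that differ only in an ending like _2 or _b are one class to them, and where a whole thing is asked for, a point or a joint stands for the part that bears it (a point fixed in the world has none). Each returns a list of dicts, best first, with "score" (0 to 1); they miss things now and then, are a little off and sometimes report something else, mostly with a low value. They report only what shows in the picture. A call takes as long as a camera call. They do not tell look-alikes from the thing itself.
- search_frame(camera, name): "at" ([x, y, z] in m, in world coordinates, good to about 4 mm: the middle of the surface that is visible of it).
- tip_of(camera, name): "at" ([x, y, z] in m, in world coordinates, good to about 4 mm: a listed point, or the origin of a listed thing).
The state is a dict: "t": time; "joint_positions": joint angles; "joint_velocities": joint speeds; "tau": joint torques, N m; "ee_pos": TCP position; "tcp_rot": TCP orientation; "wrist_force": force on the tool from outside, world axes, zero at the start; "moment": the same for the moment, N m; "gripper_width": finger opening in m; "grasp_force": force on a finger pad.
Only numpy, scipy, OpenCV 4.12 (cv2) and the standard library are available. Lean on these libraries where they do the work, as an engineer would, in place of code of your own. Each camera call takes 0.05 s, during which the arm holds its last target. There are 200 camera calls.

TASK

Flip the vise's lock lever over to the released side, slide the jaw well open by its upright fin, then lift the welded bracket out and stand it, flange down, in the middle of the thin silicone mat in the tray, lined up lengthwise with it. Set it down rather than dropping it, leave the vise unlocked and open, and do not disturb the other things on the bench.

Things in the scene. Friction and masses are not known exactly. Their poses are not given: they have to be found in the camera images.
- vise: Small bench vise fixed on a 270 x 135 x 18 mm cypress board, left or right of the middle. Origin on the table under the middle of the closed clamping gap, z up; jaw opens along its -x. Bed top 48 mm above the table, x = -172 to +62 mm. Fixed jaw x = +28.5 to +58.5, moving jaw (closed) x = -59 to -29; both 70 mm wide in y, tops at 72 mm.
- jaw_lip (a point): Middle of the upper inner edge of the moving jaw's lip, 72 mm above the table. The lip is 11 mm thick, 70 mm wide, and reaches 13 mm over the bracket's flange, so the bracket cannot be lifted until the jaw has opened about 15 mm. Moves with the jaw.
- jaw_part (a joint): Slide of the moving jaw in m: 0 closed on the bracket, up to 0.048 fully open, well open above 0.03; moves along the vise's -x against about 3 N of friction (and 8 N per m/s) and stays where left. While the lock lever is at its locked side its tongue blocks the slide mechanically.
- fin_top (a point): Middle of the top edge of the moving jaw's upright pull fin, x = -128 mm in the vise frame when closed, 115 mm above the table. A steel plate 14 mm thick (vise x), 50 mm wide (vise y), rising from a 26 mm wide carriage bar whose top is at 60 mm. 62 mm of space between fin and jaw once the lever is flipped away. Moves with the jaw.
- lock_pivot (a point): Pivot of the lock lever, fixed on the vise at x = -85, y = +45 mm in its frame, 60 mm above the table, beside the carriage between moving jaw and fin. The lever turns about the vise's x axis here; its bracket is 26 x 16 mm and reaches 68 mm above the table.
- lever_part (a joint): Lock lever angle in rad: 0 locked (leaning 40 degrees from upright to the vise's -y side, over the carriage), 0.7 upright, 1.4 released (leaning 40 degrees to the vise's +y side); released above 1.1. Past upright it falls to either end under its own weight; needs under 1.5 N at the knob.
- lever_knob (a point): Centre of the 26 mm black ball knob at the end of the lock lever, 90 mm from its pivot on an 11 mm rod. At locked: vise frame x = -85, y = -13 mm, 129 mm above the table; upright: y = +45, 150 mm; released: y = +103, 129 mm.
- bracket: Finished welded aluminium bracket, an inverted T, 0.3 to 0.56 kg: flange 56 (x) x 110 (y) x 10 mm, web 12 mm thick (x), 110 mm long (y) along its middle, top 75 mm above the underside. Origin at the centre of the underside, z up. Starts on the vise bed (underside 48 mm above the table), web parallel to the jaws, up to 10 mm off-centre along them.
- tray: Shallow aluminium tray fixed to the table, 200 (x) x 250 mm (y), walls 3 mm thick, 22 mm high, floor 4 mm thick; a 14 mm high divider along x at y = 0 makes two bays of 194 (x) x 120 mm (y). One bay, either one, holds the silicone mat, the other the spring clamp. Origin under its centre.
- mat_top (a point): Centre of the top of the thin silicone mat, 164 mm (its x, parallel to the tray's x) x 104 mm (its y) x 3 mm, fixed on the floor of one bay of the tray; top 7 mm above the table; z up. The bracket's 110 mm length (its y) goes along the mat's x, either way round.
- spring_clamp: Orange plastic spring clamp lying in the tray's other bay, about 135 x 75 x 20 mm, origin on the tray floor under its steel pivot. Bystander.
- oil_bottle: Upright closed oil bottle, 64 mm diameter, 190 mm high, origin under its centre; stands between vise and tray. Bystander.
- file: Steel file with wooden handle lying along its x, about 255 mm long, 24 mm high, origin on the table 145 mm from the handle's end. Bystander.
- pine_offcut: Pine block 70 x 150 x 40 mm behind the work area, origin under its centre. Bystander.
- brush: Bench brush, under 250 mm long and 40 mm high, lying along its x at the left side (+y). Bystander.
- scrap_bin: Grey open bin 200 x 140 x 80 mm, at the right side (-y), origin under its centre. Bystander.
There are look-alikes about, which are no part of the job. Leave any blue look-alike of the bracket alone.

How it is judged:
By the outcome, as a careful person would: the job done as asked, in the order asked, and still so for the second after the job is handed in, with the robot touching nothing.
It also fails if it takes over 72 s, if anything falls off the work surface, if the arm or the gripper's body presses on something with over 40 N, if the wrist force passes 120 N, or if a joint passes its speed limit or range.

## Working session

There is one attempt and no reset: what is moved stays moved. The work goes in short steps, each a Python script; the robot and the scene stay as the last script left them, time stands still between calls to the robot, and variables do not carry over. Pictures are saved under pics/ and viewed, at most 10 in all, crops included, and the job is handed in when it is done.

```bash
mkdir -p pics; ls; cat > h.py <<'E'
import numpy as np, cv2
from station import env, effector, solver, viewer, workorder, search_frame, tip_of
def cam(name):
    s=env.sense(); i=viewer.camera_info(name)
    if name=="wrist":
        T=np.eye(4);T[:3,:3]=s["tcp_rot"];T[:3,3]=s["ee_pos"];T=T@np.array(i["T_tool_cam"]); R,e=T[:3,:3],T[:3,3]
    else: R,e=np.array(i["rotation"]),np.array(i["eye"])
    p,d=viewer.read_camera(name)
    return dict(p=p,d=d,K=np.array(i["intrinsics"],float),D=np.array(i["dist_coeffs"],float),R=R,e=e)
def cloud(c):
    h,w=c["d"].shape; u,v=np.meshgrid(np.arange(w),np.arange(h))
    n=cv2.undistortPoints(np.stack([u,v],-1).reshape(-1,1,2).astype(float),c["K"],c["D"]).reshape(h,w,2)
    d=c["d"][...,None]; P=np.concatenate([n[...,:1]*d,-n[...,1:]*d,-d],-1)@c["R"].T+c["e"]
    P[c["d"]<=0]=np.nan; return P
def save(n,im): cv2.imwrite(f"pics/{n}.png",cv2.cvtColor(im,cv2.COLOR_RGB2BGR))
E
python3 - <<'E'
from h import *
for n in("top","side"):
    c=cam(n); save(n,c["p"]); np.savez(n,**c); print(n,c["e"].round(3),c["R"].round(2).tolist())
    for k in "vise jaw_lip fin_top lock_pivot lever_knob bracket tray mat_top spring_clamp oil_bottle file pine_offcut brush scrap_bin".split():
        print(k,[(np.round(q["at"],3).tolist(),round(q["score"],2)) for q in tip_of(n,k)[:3]])
print(env.sense()["t"])
E
```

```text
pics
top [0.461 0.01  1.681] [[-0.0, 1.0, -0.09], [-1.0, -0.0, 0.02], [0.02, 0.09, 1.0]]
vise [([0.589, 0.227, -0.002], 0.77)]
jaw_lip [([0.571, 0.228, 0.069], 0.69)]
fin_top [([0.46, 0.229, 0.115], 0.79), ([0.625, 0.012, 0.004], 0.51)]
lock_pivot [([0.505, 0.276, 0.056], 0.55)]
lever_knob [([0.502, 0.214, 0.131], 0.62), ([0.472, 0.547, -0.001], 0.32)]
bracket [([0.587, 0.218, 0.049], 0.92), ([0.503, 0.215, 0.129], 0.73), ([0.677, 0.42, -0.002], 0.65)]
tray [([0.575, -0.27, -0.002], 0.59)]
mat_top [([0.549, -0.209, 0.003], 0.61)]
spring_clamp [([0.59, -0.327, -0.002], 0.85)]
oil_bottle [([0.623, 0.014, -0.001], 0.57)]
file [([0.41, -0.023, 0.001], 0.79)]
pine_offcut [([0.785, -0.029, -0.0], 0.96), ([0.587, 0.22, 0.049], 0.42)]
brush [([0.469, 0.548, -0.004], 0.77), ([0.785, -0.027, -0.001], 0.27)]
scrap_bin [([0.466, -0.559, -0.001], 0.92)]
side [0.497 1.194 1.022] [[-1.0, 0.06, -0.07], [-0.09, -0.6, 0.79], [0.01, 0.79, 0.61]]
vise [([0.586, 0.225, 0.004], 0.69)]
jaw_lip [([0.568, 0.226, 0.073], 0.91)]
fin_top [([0.457, 0.23, 0.116], 0.88)]
lock_pivot [([0.503, 0.272, 0.063], 0.83)]
lever_knob [([0.501, 0.216, 0.129], 0.51), ([0.592, -0.326, 0.005], 0.47)]
bracket [([0.675, 0.42, -0.002], 0.75), ([0.588, 0.221, 0.049], 0.69), ([0.445, 0.422, -0.005], 0.63)]
tray [([0.575, -0.27, 0.002], 0.89)]
mat_top [([0.559, -0.206, 0.007], 0.97), ([0.411, -0.023, -0.003], 0.36)]
spring_clamp [([0.592, -0.327, 0.004], 0.53)]
oil_bottle [([0.628, 0.018, 0.001], 0.66)]
file [([0.411, -0.024, -0.005], 0.75)]
pine_offcut [([0.784, -0.028, -0.002], 0.66)]
brush [([0.473, 0.554, -0.004], 0.68), ([0.502, 0.272, 0.064], 0.66), ([0.571, 0.227, 0.077], 0.23)]
scrap_bin [([0.467, -0.558, 0.004], 0.64)]
1.5
```

View pics/top.png

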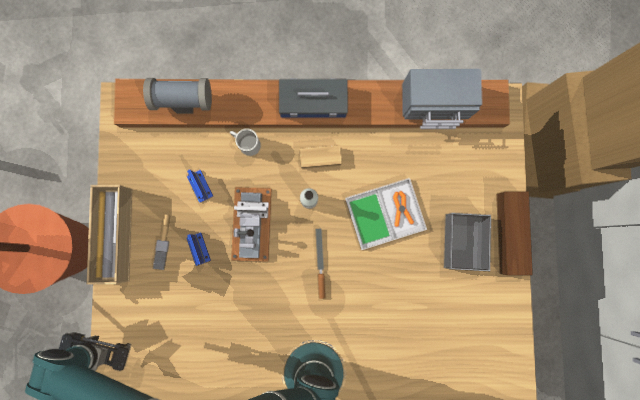

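View pics/side.png

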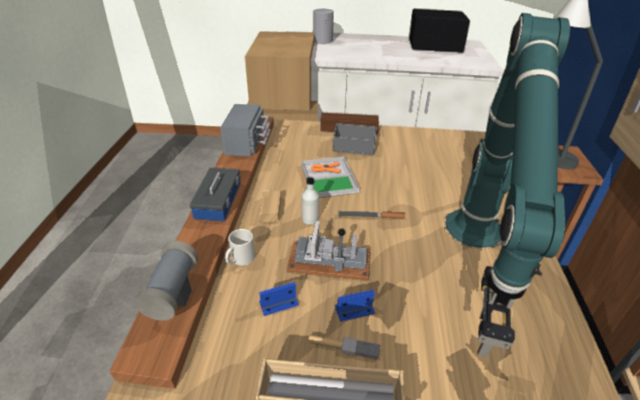

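The top view shows the silver bracket in the vise at (252,206). The knob is at (250,233), the fin around (250,248), the green mat at (368,217) and the bottle at (308,197). 
Things that could be mistaken for the bracket: the silver T in the vise at (252,206), a blue one at (199,186) and another blue one at (199,248). I choose the silver one, since it sits in the vise and the blue ones are look-alikes.

```bash
python3 - <<'E'
from h import *
a=dict(np.load("top.npz")); b=dict(np.load("side.npz"))
im=np.hstack([cv2.resize(a["p"][175:275,220:290],(385,550),interpolation=3),cv2.resize(b["p"][210:285,280:380],(400,550),interpolation=3)])
save("crop",im)
for c in(a,b):
    P=cloud(c); p=c["p"].astype(int); m=(p[...,1]>p[...,0]+60)&(p[...,1]>p[...,2]+40)
    q=P[m]; q=q[np.isfinite(q).all(1)]; q=q[(abs(q[:,2]-.007)<.015)&(q[:,1]<-.1)]
    r=cv2.minAreaRect(q[:,:2].astype(np.float32)); print("mat",len(q),np.median(q[:,2]),r)
    for z0,z1 in((.11,.14),):
        q=P[(abs(P[...,0]-.588)<.035)&(abs(P[...,1]-.222)<.08)&(P[...,2]>z0)&(P[...,2]<z1)]; print("web",len(q),q.mean(0),cv2.minAreaRect(q[:,:2].astype(np.float32)))
    q=P[(abs(P[...,0]-.58)<.17)&(abs(P[...,1]-.225)<.1)&(P[...,2]>.01)&(P[...,2]<.026)]; print("board",len(q),cv2.minAreaRect(q[:,:2].astype(np.float32)))
s=env.sense(); print(s["tcp_rot"].round(3),viewer.camera_info("wrist")["T_tool_cam"])
for y in(0,1.57,-1.57):
    R=np.array([[np.cos(y),np.sin(y),0],[np.sin(y),-np.cos(y),0],[0,0,-1]])
    for p in([.46,.22,.42],[.588,.22,.12],[.55,-.2,.1]):
        q=solver.inverse_kinematics(p,R); print(y,p,None if q is None else np.round(q,2))
E
```

```text
mat 1156 0.0067071236104711 ((0.5541097521781921, -0.20779865980148315), (0.16142822802066803, 0.10117566585540771), 17.1137638092041)
web 119 [0.58367184 0.21995705 0.12241189] ((0.583890974521637, 0.22166402637958527), (0.10781189799308777, 0.01188475452363491), 87.85694122314453)
board 994 ((0.5751073360443115, 0.22112679481506348), (0.16238246858119965, 0.34559857845306396), 83.74092102050781)
mat 370 0.0070534742142518425 ((0.5566367506980896, -0.21518002450466156), (0.15552586317062378, 0.09000970423221588), 18.69080352783203)
web 105 [0.58689195 0.2250044  0.12149767] ((0.5869889855384827, 0.2188834249973297), (0.11475661396980286, 0.012513210996985435), 87.32048034667969)
board 919 ((0.5409331321716309, 0.2302848994731903), (0.1373332291841507, 0.2650960683822632), 87.14109802246094)
[[-0.97   0.244  0.   ]
 [ 0.244  0.97   0.   ]
 [-0.     0.    -1.   ]] [[ 4.64882482e-04  9.67792366e-01  2.51749322e-01  7.06087231e-02]
 [ 9.99999193e-01 -1.52318282e-04 -1.26105459e-03 -3.66198291e-04]
 [-1.18209298e-03  2.51749705e-01 -9.67791656e-01 -1.70102560e-01]
 [ 0.00000000e+00  0.00000000e+00  0.00000000e+00  1.00000000e+00]]
0 [0.46, 0.22, 0.42] [-1.09  0.06  0.62  1.68 -0.04  1.41 -2.03]
0 [0.588, 0.22, 0.12] [-0.88  0.61  0.66  1.77 -0.45  0.92 -1.61]
0 [0.55, -0.2, 0.1] [-0.47  0.77  1.1   1.9  -0.82  1.01 -0.57]
1.57 [0.46, 0.22, 0.42] [-0.97  0.06  0.49  1.67 -0.03  1.41 -0.47]
1.57 [0.588, 0.22, 0.12] [-0.78  0.57  0.51  1.76 -0.34  0.9  -0.13]
1.57 [0.55, -0.2, 0.1] [-0.39  0.68  0.94  1.9  -0.69  0.93  0.89]
-1.57 [0.46, 0.22, 0.42] [-0.6   0.08  0.09  1.65 -0.01  1.41  2.64]
-1.57 [0.588, 0.22, 0.12] [-0.28  0.55 -0.17  1.73  0.12  0.88  2.64]
-1.57 [0.55, -0.2, 0.1] [-0.57  0.97  1.34  1.91 -1.04  1.2  -1.97]
```

View pics/crop.png

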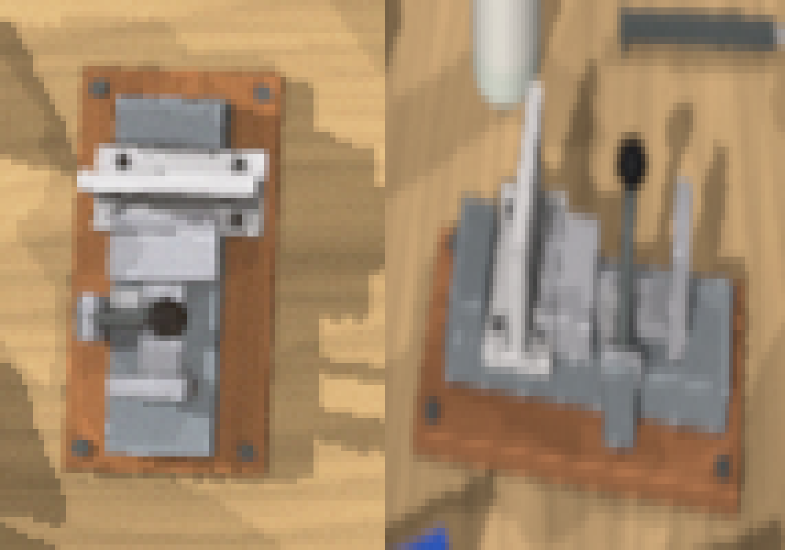

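The crop confirms the silver inverted T clamped in the vise. The lever leans over the carriage with its black knob at crop (165,318), and the fin is below it at (150,390). Next I take a wrist view over the vise.

```bash
cat >> h.py <<'E'
def Rz(a): return np.array([[np.cos(a),np.sin(a),0],[np.sin(a),-np.cos(a),0],[0,0,-1]])
def matfit(c):
    P=cloud(c); p=c["p"].astype(int); m=((p[...,1]>p[...,0]+40)&(p[...,1]>p[...,2]+25)).astype(np.uint8)
    n,l,s,_=cv2.connectedComponentsWithStats(m); m=(l==1+np.argmax(s[1:,4])).astype(np.uint8)
    k=max(cv2.findContours(m,0,1)[0],key=cv2.contourArea)
    uv=cv2.undistortPoints(k.astype(float),c["K"],c["D"]).reshape(-1,2)
    r=np.c_[uv[:,0],-uv[:,1],-np.ones(len(uv))]@c["R"].T; X=c["e"]+r*((.007-c["e"][2])/r[:,2])[:,None]
    return np.nanmedian(P[m>0][:,2]), cv2.minAreaRect(X[:,:2].astype(np.float32)),m.sum()
E
python3 - <<'E'
from h import *
for n in("top","side"): print(matfit(dict(np.load(n+".npz"))))
env.reach([.53,.215,.38],Rz(np.radians(87.6)))
c=cam("wrist"); np.savez("w1",**c); save("w1",c["p"])
for k in "vise jaw_lip fin_top lock_pivot lever_knob bracket".split(): print(k,[(np.round(q["at"],3).tolist(),round(q["score"],2)) for q in tip_of("wrist",k)[:2]])
P=cloud(c)
for nm,x,y,z in(("web",.587,.22,.1225),("fin",.459,.228,.115),("bed",.56,.225,.048),("board",.57,.225,.018)):
    q=P[(abs(P[...,0]-x)<(.03 if z>.1 else .2))&(abs(P[...,1]-y)<.085)&(abs(P[...,2]-z)<.006)]
    if len(q)>20: print(nm,len(q),np.median(q,0).round(4),cv2.minAreaRect(q[:,:2].astype(np.float32)))
print(env.sense()["t"])
E
```

```text
(np.float64(0.006672595641093126), ((0.5537505149841309, -0.20632828772068024), (0.16341911256313324, 0.1024051159620285), 17.572528839111328), np.uint64(1212))
(np.float64(0.007069677561137855), ((0.555944561958313, -0.21366029977798462), (0.16026639938354492, 0.08879116177558899), 16.053293228149414), np.uint64(447))
vise [([0.589, 0.226, 0.001], 0.91)]
jaw_lip [([0.567, 0.227, 0.075], 0.82)]
fin_top []
lock_pivot [([0.505, 0.277, 0.057], 0.81), ([0.501, 0.217, 0.13], 0.74)]
lever_knob [([0.502, 0.213, 0.13], 0.88)]
bracket [([0.676, 0.42, 0.001], 0.87), ([0.44, 0.422, 0.0], 0.8)]
web 575 [0.5863 0.2208 0.1229] ((0.5868591070175171, 0.21891194581985474), (0.1090223640203476, 0.012165752239525318), 87.99855041503906)
fin 292 [0.4599 0.2322 0.1148] ((0.4591995179653168, 0.23101754486560822), (0.0489618144929409, 0.014436985366046429), 87.54347229003906)
bed 1168 [0.4502 0.2441 0.048 ] ((0.5311939120292664, 0.2290779948234558), (0.06860475987195969, 0.23307842016220093), 87.9417724609375)
board 3849 [0.5271 0.2676 0.018 ] ((0.5372529625892639, 0.22730521857738495), (0.13369877636432648, 0.27044689655303955), 87.85645294189453)
3.9333
```

View pics/w1.png

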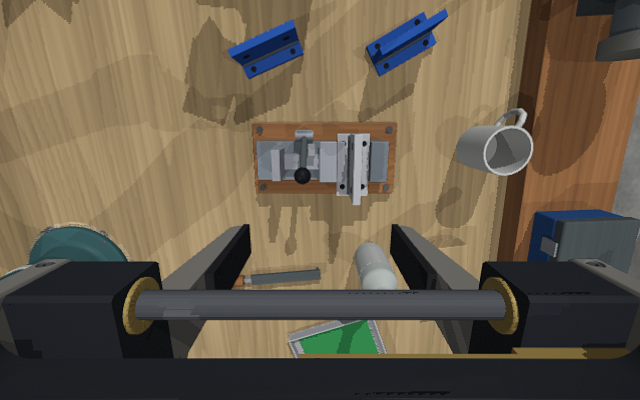

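The wrist view shows the vise at (325,158), the knob at (303,176), the web at (355,168) and the fin at (277,158). It agrees with the fixed cameras, so I'll flip the lever.

```bash
cat >> h.py <<'E'
yw=np.radians(-2.15); O=np.array([.587,.226,0]); V=np.array([[np.cos(yw),-np.sin(yw),0],[np.sin(yw),np.cos(yw),0],[0,0,1]])
def v(x,y,z): return O+V@np.array([x,y,z])/1000
RV=Rz(np.radians(90)+yw)
E
python3 - <<'E'
from h import *
effector.grasp(20)
env.reach(v(-88,-62,210),RV)
env.movel(v(-88,-62,124),rate=.15)
env.movel(v(-88,78,124),rate=.1)
s=env.sense(); print(s["wrist_force"].round(1))
env.movel(v(-88,60,190),rate=.2)
effector.release()
env.reach(v(-128,0,200),RV)
c=cam("wrist"); P=cloud(c); print("knob",[(np.round(q["at"],3).tolist(),round(q["score"],2)) for q in tip_of("wrist","lever_knob")[:2]],"exp",v(-85,103,129))
print("fin",[(np.round(q["at"],3).tolist(),round(q["score"],2)) for q in tip_of("wrist","fin_top")[:2]])
print(env.sense()["t"]); save("w2",c["p"])
E
```

```text
[ 0.4 -0.2  0.9]
knob [([0.505, 0.33, 0.126], 0.65)] exp [0.50592396 0.33211633 0.129     ]
fin [([0.461, 0.233, 0.113], 0.56)]
10.7167
```

View pics/w2.png

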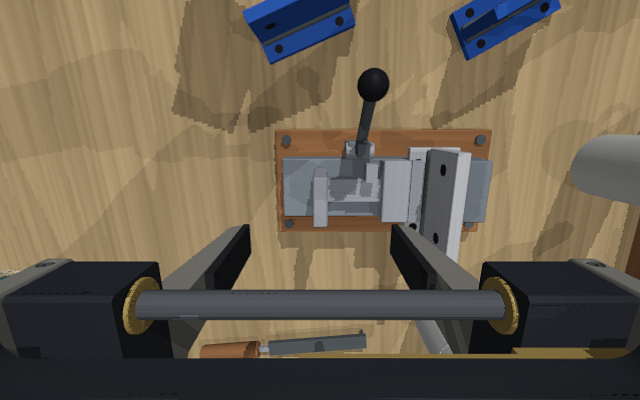

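The lever is now on the released side, with the knob at (373,84) matching where it should be. Next I open the jaw by the fin.

```bash
python3 - <<'E'
from h import *
env.movel(v(-128,0,82),rate=.12)
effector.grasp(25); s=env.sense(); print(s["gripper_width"],s["grasp_force"])
env.movel(v(-171,0,82),rate=.05)
s=env.sense(); print(s["wrist_force"].round(1),s["gripper_width"])
effector.release()
env.movel(v(-171,0,200),rate=.2)
env.reach(v(-40,-7,240),RV)
c=cam("wrist"); P=cloud(c)
print("fin",[(np.round(q["at"],3).tolist(),round(q["score"],2)) for q in tip_of("wrist","fin_top")[:2]],"exp",v(-171,0,115))
print("lip",[(np.round(q["at"],3).tolist(),round(q["score"],2)) for q in tip_of("wrist","jaw_lip")[:2]])
q=P[(abs(P[...,0]-.587)<.04)&(abs(P[...,1]-.22)<.09)&(abs(P[...,2]-.1225)<.007)]
print(len(q),np.median(q,0),cv2.minAreaRect(q[:,:2].astype(np.float32)))
print(env.sense()["t"]); save("w3",c["p"])
E
```

```text
0.01415026339713927 24.99980002641678
[-2.6 -0.1  0.7] 0.013810142504850617
fin [([0.416, 0.234, 0.113], 0.74)] exp [0.41612038 0.2324152  0.115     ]
lip [([0.525, 0.225, 0.075], 0.76), ([0.508, 0.331, 0.129], 0.54)]
1225 [0.58648743 0.22321031 0.12279641] ((0.586773157119751, 0.21901540458202362), (0.11002341657876968, 0.012436331249773502), 87.84778594970703)
16.725
```

View pics/w3.png

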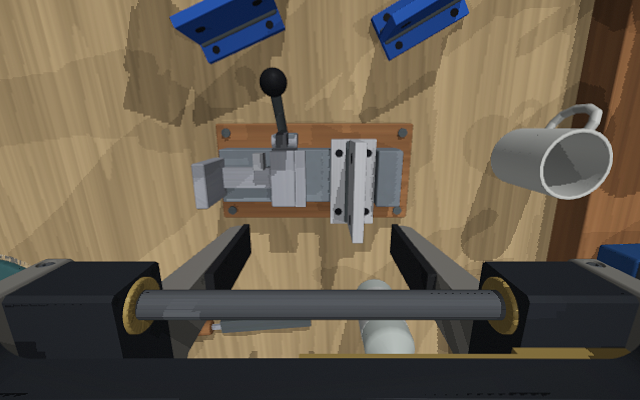

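The jaw is open about 43 mm, with the fin at (208,185), and the bracket at (350,182) is free. I'll look closely at the mat, then come back and grasp.

```bash
python3 - <<'E'
from h import *
a=np.radians(17); u=np.array([np.cos(a),np.sin(a),0])
env.movel(v(-20,-7,330),rate=.25)
env.reach(np.array([.554,-.208,.36])-.06*u,Rz(a))
c=cam("wrist"); np.savez("w4",**c); save("w4",c["p"]); print(matfit(c))
print([(np.round(q["at"],3).tolist(),round(q["score"],2)) for q in tip_of("wrist","mat_top")[:2]],env.sense()["t"],env.sense()["joint_positions"])
P=cloud(c); q=P[(abs(P[...,0]-.575)<.17)&(abs(P[...,1]+.25)<.17)&(abs(P[...,2]-.021)<.004)]
print(cv2.minAreaRect(q[:,:2].astype(np.float32)))
env.reach(v(0,-7,330),RV)
env.movel([.5868,.219,.160],RV,rate=.2)
env.movel([.5868,.219,.086],rate=.1)
effector.grasp(40); s=env.sense(); print(s["gripper_width"],s["grasp_force"],s["ee_pos"],s["wrist_force"])
env.movel([.5868,.219,.13],rate=.06); s=env.sense(); print(s["gripper_width"],s["wrist_force"],s["moment"])
env.movel([.5868,.219,.32],rate=.15); print(env.sense()["t"])
E
```

```text
(np.float64(0.007106654480869612), ((0.5542910695075989, -0.20821323990821838), (0.16186527907848358, 0.10345239192247391), 17.243478775024414), np.uint64(5196))
[([0.556, -0.206, 0.008], 0.73)] 19.0 [-0.58357183  0.27530754  1.1737687   1.72390648 -0.26166393  1.31780399
 -0.62792137]
((0.5729776620864868, -0.26805007457733154), (0.19934503734111786, 0.2506561875343323), 17.258594512939453)
0.012210113641110977 39.99993681907654 [0.58671197 0.21899167 0.08594953] [-0.13906482  0.12818927  0.49014748]
0.012198179753220852 [-0.19908669 -0.75279492 -3.19931031] [-0.09311078  0.06792952 -0.00074976]
26.0417
```

View pics/w4.png

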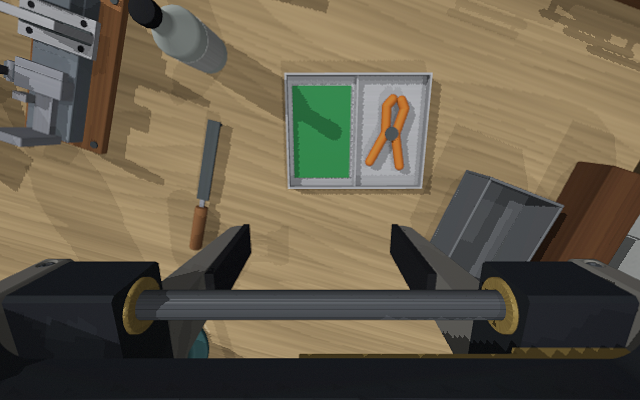

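The mat is at (322,132), 17.25° yaw, and the wrist fit and tray outline agree. The bracket is held, so I'll place it.

```bash
python3 - <<'E'
from h import *
a=np.radians(17.25); R=Rz(a); m=np.array([.5546,-.2087,0]); z=lambda h:m+[0,0,h]
env.reach(z(.32),R)
c=cam("wrist"); save("w5",c["p"])
env.movel(z(.08),rate=.15); f0=env.sense()["wrist_force"][2]
h=.050; env.movel(z(h),rate=.06)
while h>.041:
    h-=.001; env.movel(z(h),rate=.02); f=env.sense()["wrist_force"][2]
    if f-f0>2: break
s=env.sense(); print(h,f0,f,s["ee_pos"],s["gripper_width"],s["t"])
E
```

```text
0.044 -2.675759653074667 5.872797285099521 [ 0.55461944 -0.2087068   0.04493276] 0.011900706949007397 31.575
```

```bash
python3 - <<'E'
from h import *
a=np.radians(17.25); R=Rz(a); m=np.array([.5546,-.2087,0]); z=lambda h:m+[0,0,h]
env.movel(z(.0449),rate=.02); print(env.sense()["wrist_force"])
effector.release(); env.pause(.3)
env.movel(z(.2),rate=.12)
env.reach(z(.36)-.06*np.array([np.cos(a),np.sin(a),0]),R)
c=cam("wrist"); save("w6",c["p"]); P=cloud(c)
q=P[(abs(P[...,0]-.5546)<.09)&(abs(P[...,1]+.2087)<.09)&(abs(P[...,2]-.082)<.008)]
print("web",len(q),np.median(q[:,2]),cv2.minAreaRect(q[:,:2].astype(np.float32)))
q=P[(abs(P[...,0]-.5546)<.09)&(abs(P[...,1]+.2087)<.07)&(abs(P[...,2]-.017)<.003)]; print("flange z",len(q),np.median(q[:,2]))
d=cam("top"); 
for k in("fin_top","lever_knob","oil_bottle","spring_clamp","file"): print(k,[(np.round(q["at"],3).tolist(),round(q["score"],2)) for q in tip_of("top",k)[:2]])
save("fin",np.vstack([c["p"][:250],d["p"][150:300]])); print(env.sense()["t"])
E
```

```text
[ 0.27869833  0.82926674 -0.69128979]
web 569 0.08194837294369317 ((0.5540199875831604, -0.20903430879116058), (0.1084863543510437, 0.011314315721392632), 17.4139347076416)
flange z 1460 0.017223469560684657
fin_top [([0.416, 0.229, 0.116], 0.56), ([0.587, 0.228, 0.001], 0.51)]
lever_knob [([0.504, 0.33, 0.127], 0.57)]
oil_bottle [([0.623, 0.016, -0.001], 0.55), ([0.466, -0.556, -0.005], 0.3)]
spring_clamp [([0.594, -0.324, -0.002], 0.58)]
file [([0.412, -0.019, -0.0], 0.69)]
35.8667
```

View pics/fin.png

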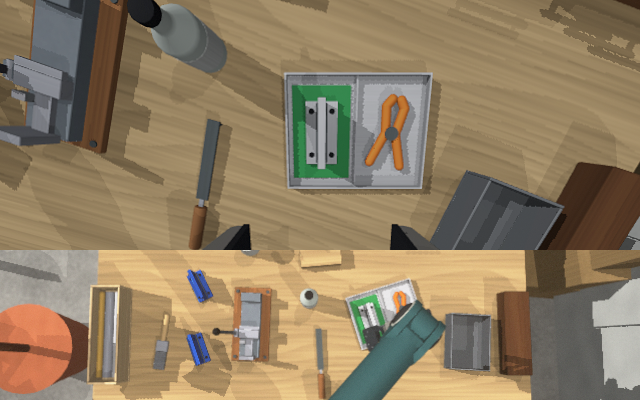

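The bracket stands flange down, centred and aligned on the mat at (322,132). The vise is open with the lever released, and nothing else has moved.

```bash
python3 -c "
from h import *
print(workorder.finish_job())"
```

```text
the job is handed in; nothing more can be done
None
```

The job is handed in at about 36 s of the 72 s limit: lever released, jaw open about 43 mm, and the bracket set down flange-first within 1 mm and 0.2° of the mat's measured centre and direction, with the other items where they were.

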